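# Put the nesting cutter set away in its tin

### The job

Put the set of three red-collared pastry cutters away in their white tin: stand the smallest upright in the middle of the tin's base, then the middle one around it, then the largest around both, and finally put the cover over the nest so that it sits fully down inside the base's rim. Leave the two plain steel cake rings where they are.

Things in the scene. Friction and masses are not known exactly. Their poses are not given: they have to be found in the camera images.
- cutter_small: the smallest pastry cutter: upright open steel ring (tube) with a red grip collar round its top, open at both ends; collar outer diameter 22 mm from 28 to 40 mm above its foot, steel body below it 19 mm outside diameter, inside diameter 15 mm; 40 mm high, about 30 g. Origin: centre of its foot; z up. Round, so any grip yaw serves; take it across the collar from above.
- cutter_medium: the middle pastry cutter: upright open steel ring (tube) with a red grip collar round its top, open at both ends; collar outer diameter 44 mm from 28 to 40 mm above its foot, steel body below it 41 mm outside diameter, inside diameter 37 mm; 40 mm high, about 45 g. Origin: centre of its foot; z up. Round, so any grip yaw serves; take it across the collar from above.
- cutter_large: the largest pastry cutter: upright open steel ring (tube) with a red grip collar round its top, open at both ends; collar outer diameter 66 mm from 28 to 40 mm above its foot, steel body below it 63 mm outside diameter, inside diameter 59 mm; 40 mm high, about 60 g. Origin: centre of its foot; z up. Round, so any grip yaw serves; take it across the collar from above.
- tin_base: base of the cutter tin: round white shallow dish, loose on the table, about 350 g; floor 4 mm thick, its rim flares outward from 97 mm inside diameter at the floor to 110 mm inside (116 mm outside) at the top, 14 mm above the table. Empty at the start. Origin: centre of its underside; z up. The three cutters stand one inside the other in its middle, on the floor.
- tin_cover: cover of the cutter tin: round white deep lid with a red knob, standing rim down; outside diameter 92 mm, inside 88, 51.5 mm high without the knob, 47 clear inside; knob 22 mm wide, from 58 to 78 mm above the rim; about 140 g. Origin: centre of its lower rim; z up. Seated, its rim stands on the tin base's floor, inside the flared rim, over the cutters.
- cake_ring_large: bystander, to be left where it stands: plain bare steel cake ring without any red collar, 70 mm in diameter, 30 mm high. Origin: centre of its foot.
- cake_ring_little: bystander, to be left where it stands: plain bare steel cake ring without any red collar, 54 mm in diameter, 24 mm high. Origin: centre of its foot.
There are look-alikes about, which are no part of the job. What is shaped like the cutter_large but yellow is not meant.

How it is judged:
On the way, in this order (a step that is already met when the one before it is completed fails the run):
1. the smallest cutter stands in the tin base, upright, flat on its floor and released (horizontal distance between cutter_small and tin_base below 0.012 m and z of cutter_small in the frame of tin_base between 0.001 and 0.008 m and angle between cutter_small's own z axis and vertical below 0.08 rad and linear speed of cutter_small below 0.02 m/s and contact force between cutter_small and the fingers below 0.1 N), for 0.2 s.
2. the middle cutter stands in the tin base, round the smallest, upright, flat on its floor and released (horizontal distance between each of cutter_small, cutter_medium and tin_base below 0.012 m and z of cutter_small in the frame of tin_base between 0.001 and 0.008 m and angle between each of cutter_small, cutter_medium's own z axis and vertical below 0.08 rad and z of cutter_medium in the frame of tin_base between 0.001 and 0.008 m and linear speed of cutter_medium below 0.02 m/s and contact force between cutter_medium and the fingers below 0.1 N), for 0.2 s.
3. the largest cutter stands in the tin base, round the other two, upright, flat on its floor and released (horizontal distance between each of cutter_small, cutter_medium, cutter_large and tin_base below 0.012 m and z of cutter_small in the frame of tin_base between 0.001 and 0.008 m and angle between each of cutter_small, cutter_medium, cutter_large's own z axis and vertical below 0.08 rad and z of cutter_medium in the frame of tin_base between 0.001 and 0.008 m and z of cutter_large in the frame of tin_base between 0.001 and 0.008 m and linear speed of cutter_large below 0.02 m/s and contact force between cutter_large and the fingers below 0.1 N), for 0.2 s.
At the end, for the whole second after the job is handed in: The cutters stand upright on the tin base's floor, nested, within 12 mm of its centre; the cover's rim stands on that floor (within 4 mm), level, within 7 mm of its centre; base flat on the table; all released and at rest; both cake rings upright, within 25 mm of their starts (horizontal distance between each of cutter_small, cutter_medium, cutter_large and tin_base below 0.012 m and z of cutter_small in the frame of tin_base between 0.001 and 0.008 m and angle between each of cutter_small, cutter_medium, cutter_large, tin_cover's own z axis and vertical below 0.08 rad and linear speed of each of cutter_small, cutter_medium, cutter_large, tin_cover, tin_base below 0.02 m/s and z of cutter_medium in the frame of tin_base between 0.001 and 0.008 m and z of cutter_large in the frame of tin_base between 0.001 and 0.008 m and horizontal distance between tin_cover and tin_base below 0.007 m and z of tin_cover in the frame of tin_base between 0.001 and 0.008 m and angle between tin_base's own z axis and vertical below 0.05 rad and height (world z) of tin_base below 0.006 m); the robot touches nothing.
It fails at once if a plain cake ring is displaced by more than 25 mm or tipped over (distance of any of cake_ring_large, cake_ring_little from where it was at the start of the episode above 0.025 m or angle between any of cake_ring_large, cake_ring_little's own z axis and vertical above 0.5 rad).
It also fails if it takes over 102 s, if anything falls off the work surface, if the arm or the gripper's body presses on something with over 40 N, if the wrist force passes 120 N, or if a joint passes its speed limit or range.

### The arm

A 6-joint arm with a two-finger parallel gripper is mounted at the origin on a cart in front of the work surface, level with it; the furniture and walls round the work are solid. World frame = base frame: x ahead of the robot, y to its left, z up, the work surface at z = 0. Lengths are in m, angles in rad, forces in N, time in s.
With the tool pointing down it reaches from about 0.35 to 0.775 m from the base axis. Payload 5.5 kg.
Tool frame: the origin (TCP) lies at the very end of the fingers, on their centre line; the grasp point (between the pads) lies 19 mm behind it; z points along the fingers, y is the direction in which the jaws open and shut (so a half turn about z gives the same grasp; the last joint's range is limited). The gripper opens to 85 mm and grips with 20 to 120 N. Pads are 22 mm wide; open, the fingers measure 114 mm over their backs; the gripper's body (76 mm by 85 mm) begins 54 mm behind the grasp point. The pads swing forward as they close: fully open they stand 13 mm farther back than shut.
Start: joints at [-1.34, 0.313, 0.046, 1.304, 0, 1.431], TCP at [0.208, -0.536, 0.2] pointing down, gripper open.
Joint ranges: [-2.76, 2.76], [-0.86, 1.69], [-1.03, 1.26], [-2.2, 2.34], [-1.47, 1.5], [-3.14, 3.14]. Speed limits (rad/s): [2.57, 2.57, 3.14, 3.14, 3.14, 3.14].

### API

Orientations are given as a unit quaternion [w, x, y, z].
In Python, from workcell import env gives the robot as it stands. The module is installed in compiled form; this text tells all that it offers.
- The arm moves only by the tool play_rows, never from a script. Its argument "motion" is a list of rows, each an object of numbers: "dx", "dy", "dz": the shift along the world's x, y, z in mm; "twist": the turn about the world's z in degrees; "gripper": the closure in counts, from 0 (fully open) to 255 (shut). A call has 1 to 20 rows; each row is the pose to reach, as a shift and turn from the pose commanded when the call began; what a row does not reach only later rows make up. A row lasts 1/8 s, in which the tool goes at most 62.5 mm and 10.7 degrees, less where a joint would pass 70% of its speed; a pose out of reach is approached as far as the arm can. A call with a gripper value outside its range is refused whole. The fingers move at their own pace and stop on an object; "force" is the grip in N (left out, the last holds). Time passes only in rows, so rows that repeat a pose let the fingers close. It gives the time, the measured TCP pose, the force and the opening at its end, in the units of the state.
- env.get_state(): the state, without advancing time (a new reading comes with each control period).
- env.read_camera(name): name is "side" or "top"; returns a dict with "color" (420x560x3 uint8, red, green, blue), "fx", "fy", "cx", "cy" (pixels), "R" (3x3) and "t" (3): a world point X has camera coordinates R X + t. Camera axes: x right, y down, z forward; pixel columns grow to the right and rows downward; lengths in m; the calibration is good to about 2 mm. A picture is of the moment at which its call begins. There is no depth.
- env.hand_in(): hands the job in, once; it reports no verdict.
The state is a dict: "clock": time; "joint_pos": joint angles; "qvel": joint speeds; "tau": joint torques, N m; "tcp_pos": TCP position; "orientation": TCP orientation; "wrist_force": force on the tool from outside, world axes, zero at the start; "ft_torque": the same for the moment, N m; "finger_gap": finger opening in m.
Only numpy, scipy, OpenCV 4.12 (cv2) and the standard library are available. Lean on these libraries where they do the work, as an engineer would, in place of code of your own. Each camera call takes 0.05 s, during which the arm holds its last target. There are 200 camera calls.

## Working session

There is one attempt and no reset: what is moved stays moved. The work goes in short steps, Python scripts to look and compute and a tool call to move; the robot and the scene stay as the last step left them, time stands still between calls to the robot, and variables do not carry over. Pictures are saved under pics/ and viewed, about 12 in all and at most 16, crops included, and the job is handed in when it is done.

Besides the shell and the picture viewer there is one more tool, called after ">>>" by a JSON object that holds its "api" and its "payload". play_rows: Moves the arm, as the interface text tells. Its arguments: {"type":"object","properties":{"motion":{"type":"array"},"force":{"type":"number"}},"required":["motion"]}

```bash
mkdir -p pics
cat > h.py <<'E'
import numpy as np, cv2
from workcell import env
def shot(n,name):
    c=env.read_camera(n); cv2.imwrite(f'pics/{name}.png',c['color'][:,:,::-1]); return c
def ray(c,u,v,z):
    R=np.array(c['R']);t=np.array(c['t']);o=-R.T@t
    d=R.T@np.array([(u-c['cx'])/c['fx'],(v-c['cy'])/c['fy'],1]); s=(z-o[2])/d[2]; return o+s*d
def proj(c,X):
    p=np.array(c['R'])@np.array(X)+np.array(c['t']); return c['fx']*p[0]/p[2]+c['cx'],c['fy']*p[1]/p[2]+c['cy']
E
python3 - <<'E'
from h import *
a=shot('top','t0');b=shot('side','s0')
for c in(a,b):print({k:np.round(c[k],3).tolist() for k in c if k!='color'}, -np.array(c['R']).T@np.array(c['t']))
s=env.get_state();print(s)
E
```

```text
{'fx': 439.721, 'fy': 439.721, 'cx': 277.803, 'cy': 204.985, 'R': [[0.002, -1.0, -0.005], [-0.998, -0.002, -0.065], [0.065, 0.005, -0.998]], 't': [0.275, 0.489, 0.924]} [0.42721818 0.27064382 0.9553532 ]
{'fx': 416.814, 'fy': 416.814, 'cx': 280.555, 'cy': 212.347, 'R': [[-0.891, -0.453, 0.022], [-0.227, 0.403, -0.886], [0.393, -0.795, -0.462]], 't': [0.558, 0.041, 0.935]} [0.13918703 0.97947192 0.45654476]
{'clock': 0.1, 'joint_pos': array([-1.33957348e+00,  3.13919533e-01,  4.51385052e-02,  1.30362631e+00,
        2.56594349e-06,  1.43117342e+00]), 'qvel': array([ 0.00089528, -0.000338  ,  0.00200174,  0.00028279,  0.00028687,
       -0.0001911 ]), 'tau': array([ 1.94283632e-03, -4.81724811e+01,  2.99243832e+01,  1.28234152e-02,
       -1.31264997e-04, -3.59137402e-06]), 'tcp_pos': array([ 0.20824744, -0.5354346 ,  0.19912016]), 'orientation': array([-8.04721069e-04,  9.82858057e-01,  1.84362120e-01, -3.55976737e-05]), 'wrist_force': array([ 0.68826224,  0.17305457, -0.6663792 ]), 'ft_torque': array([-0.05339491, -0.01759607,  0.01233573]), 'finger_gap': 0.08566528603154598}
```

View pics/t0.png

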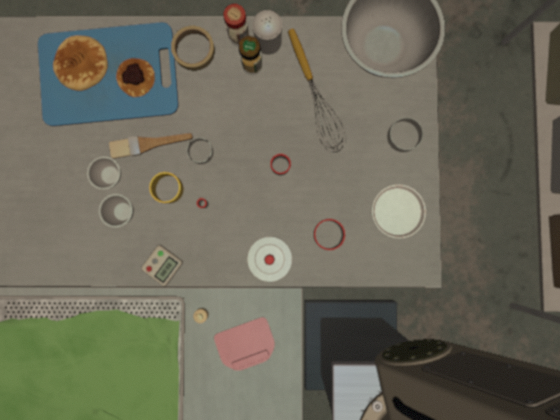

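View pics/s0.png

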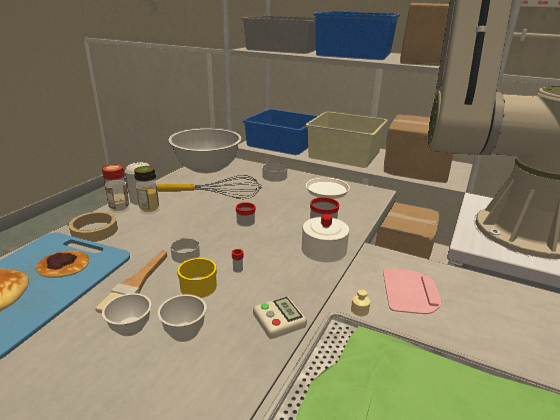

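The top view shows the small cutter at (202,203), medium at (280,164), large at (329,234), base at (399,211) and cover at (270,259). The plain rings are at (404,134) and (201,151), and the yellow decoy is at (165,187). The side view agrees.

```bash
cat >> h.py <<'E'
def blobs(c,mask,amin=25):
    cs,_=cv2.findContours(mask.astype(np.uint8)*255,cv2.RETR_EXTERNAL,cv2.CHAIN_APPROX_NONE)
    return [(k,cv2.contourArea(k)) for k in cs if cv2.contourArea(k)>amin]
def red(c):
    a=c['color'].astype(int); return (a[:,:,0]>70)&(a[:,:,0]>1.7*a[:,:,1])&(a[:,:,0]>1.7*a[:,:,2])
def white(c,v=150):
    a=c['color'].astype(int); return (a.min(2)>v)&(a.max(2)-a.min(2)<45)
def circ(c,k,z):
    # contour cast onto plane z, then circle fit
    P=np.array([ray(c,u,v,z)[:2] for u,v in k[:,0,:]])
    h=cv2.convexHull(P.astype(np.float32))[:,0,:]
    A=np.c_[2*h,np.ones(len(h))]; s=np.linalg.lstsq(A,(h**2).sum(1),rcond=None)[0]
    return s[:2],2*np.sqrt(s[2]+s[:2]@s[:2])
E
python3 - <<'E'
from h import *
for n in('top','side'):
    c=env.read_camera(n)
    print(n)
    for k,a in blobs(c,red(c),20):
        x,y,w,h=cv2.boundingRect(k); p,d=circ(c,k,.04); print('red',x+w/2,y+h/2,w,h,a,'p40',p.round(4),round(d,4),'p78',ray(c,x+w/2,y+h/2,.072).round(4))
    for v in(130,150,170):
     for k,a in blobs(c,white(c,v),800):
        x,y,w,h=cv2.boundingRect(k)
        if w<150: print('white',v,x+w/2,y+h/2,w,h,a,'p14',*circ(c,k,.014),'p51',*circ(c,k,.05))
E
```

```text
top
red 269.5 259.5 9 9 48.5 p40 [0.3746 0.2934] 0.0169 p78 [0.3758 0.2918 0.072 ]
red 335.5 234.5 19 31 30.5 p40 [0.4269 0.1687] 0.0627 p78 [0.4259 0.1597 0.072 ]
red 202.0 203.0 10 10 64.0 p40 [0.4915 0.4349] 0.0196 p78 [0.4887 0.4282 0.072 ]
red 281.0 164.0 20 20 288.0 p40 [0.5742 0.2707] 0.0411 p78 [0.5682 0.2691 0.072 ]
red 136.0 64.0 12 8 29.0 p40 [0.7867 0.5803] 0.024 p78 [0.7755 0.5681 0.072 ]
red 67.0 59.0 16 18 59.0 p40 [0.8014 0.7284] 0.0366 p78 [0.7861 0.7109 0.072 ]
red 235.0 15.0 22 22 352.0 p40 [0.897  0.3703] 0.0473 p78 [0.8795 0.3649 0.072 ]
white 130 357.0 392.5 46 55 1983.5 p14 [0.09997493 0.12099704] 0.12196822746676443 p51 [0.11375999 0.12635275] 0.11729351144773924
white 130 269.5 259.5 45 45 1538.0 p14 [0.37406465 0.29364402] 0.09495438530424714 p51 [0.37596963 0.29274449] 0.09140841987058398
white 130 399.0 209.5 54 51 1821.0 p14 [0.48045244 0.01946726] 0.10988918701963303 p51 [0.47826356 0.028872  ] 0.10653697856969148
white 150 357.0 393.0 46 54 1875.5 p14 [0.09896646 0.11994709] 0.1180720516993559 p51 [0.11142159 0.12613858] 0.11427113220704115
white 150 26
[... 773 characters left out ...]
9781 0.2734] 0.0936 p78 [0.9102 0.3291 0.072 ]
white 130 315.0 370.0 84 100 1976.5 p14 [0.26519151 0.59035424] 0.1709969221112257 p51 [0.25307663 0.62357283] 0.15640679793343704
white 130 505.0 234.5 110 83 2489.0 p14 [0.06372984 0.04077874] 0.3182923984170383 p51 [0.0622274  0.11780705] 0.29577773935712603
white 150 322.5 355.0 57 70 1359.0 p14 [0.30060337 0.56223585] 0.13256082533500682 p51 [0.28494487 0.59692679] 0.12032842465407784
white 150 505.0 234.5 110 83 2400.5 p14 [0.06476385 0.03965262] 0.3123313408296631 p51 [0.06118476 0.1171669 ] 0.2920715753836565
white 170 505.0 234.0 110 82 2277.5 p14 [0.06931776 0.0415994 ] 0.3248871424442052 p51 [0.06622435 0.11840853] 0.30367135070734175
```

Run:
```python
from h import *
c=env.read_camera('top'); a=c['color']
cv2.imwrite('pics/crop.png',cv2.resize(a[100:300,150:440,::-1],None,fx=2.75,fy=2.75,interpolation=cv2.INTER_CUBIC))
i=a.astype(int)
m=(i[:,:,0]-np.maximum(i[:,:,1],i[:,:,2])>25); m[:200]=0;m[265:]=0;m[:,:305]=0;m[:,350:]=0
for k,ar in blobs(c,m,20):
    print(cv2.boundingRect(k),ar,circ(c,k,.04))
for v in(110,118,124):
  m=white(c,v)
  for k,ar in blobs(c,m,1000):
    x,y,w,h=cv2.boundingRect(k)
    if 380<x+w/2<420:print(v,x,y,w,h,circ(c,k,.014))
```

```text
(313, 218, 33, 33) 791.5 (array([0.42699322, 0.16874982]), np.float64(0.06679566675488852))
110 370 179 57 62 (array([0.47673111, 0.01781698]), np.float64(0.12199812528516298))
118 371 184 56 55 (array([0.47668713, 0.01740448]), np.float64(0.1177015676566896))
124 372 184 54 55 (array([0.47671519, 0.01725742]), np.float64(0.11602542783885006))
```

View pics/crop.png

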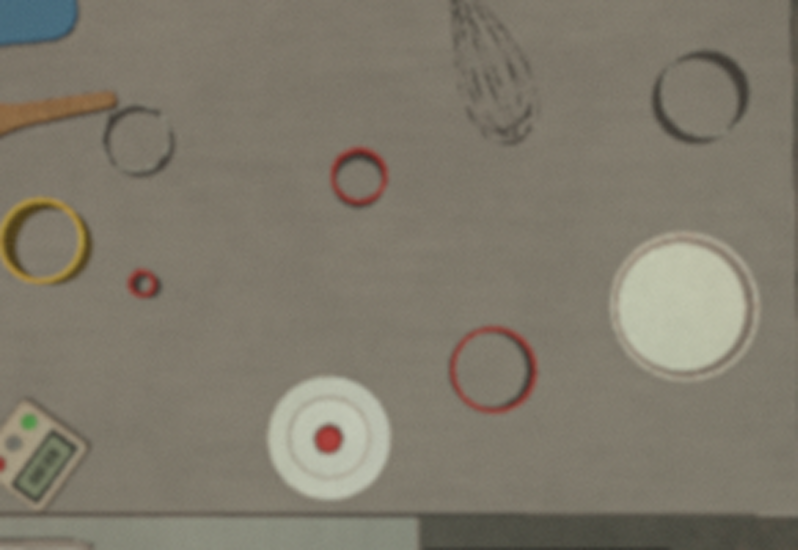

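Run:
```python
from h import *
t=env.read_camera('top');s=env.read_camera('side')
R=np.array(t['R']);o=-R.T@np.array(t['t'])
n=np.cross(ray(t,534,25,0)-o,ray(t,546,308,0)-o)
os_=-np.array(s['R']).T@np.array(s['t'])
for u,v in[(270,150),(350,168),(420,182),(455,190),(230,50),(450,66)]:
    d=ray(s,u,v,-1)-os_; k=n@(o-os_)/(n@d); print(u,v,(os_+k*d).round(3))
```

```text
270 150 [ 0.835 -0.328 -0.055]
350 168 [ 0.526 -0.337 -0.069]
420 182 [ 0.289 -0.34  -0.071]
455 190 [ 0.181 -0.344 -0.077]
230 50 [ 0.855 -0.11   0.311]
450 66 [ 0.246 -0.109  0.319]
```

>>> {"api": "play_rows", "payload": {"motion": [{"dx":-18,"dy":48},{"dx":-36,"dy":95},{"dx":-54,"dy":143},{"dx":-72,"dy":190},{"dx":-34,"dy":214,"twist":8},{"dx":5,"dy":238,"twist":16},{"dx":43,"dy":261,"twist":24},{"dx":82,"dy":285,"twist":32},{"dx":104,"dy":325,"twist":40},{"dx":126,"dy":365,"twist":48},{"dx":148,"dy":405,"twist":56},{"dx":170,"dy":445,"twist":63},{"dx":192,"dy":485,"twist":69},{"dx":192,"dy":485,"twist":69}], "force": 40}}

```text
invalid input
```

>>> {"api": "play_rows", "payload": {"motion": [{"dx":-18,"dy":48,"dz":0,"twist":0,"gripper":0},{"dx":-36,"dy":95,"dz":0,"twist":0,"gripper":0},{"dx":-54,"dy":143,"dz":0,"twist":0,"gripper":0},{"dx":-72,"dy":190,"dz":0,"twist":0,"gripper":0},{"dx":-34,"dy":214,"dz":0,"twist":8,"gripper":0},{"dx":5,"dy":238,"dz":0,"twist":16,"gripper":0},{"dx":43,"dy":261,"dz":0,"twist":24,"gripper":0},{"dx":82,"dy":285,"dz":0,"twist":32,"gripper":0},{"dx":104,"dy":325,"dz":0,"twist":40,"gripper":0},{"dx":126,"dy":365,"dz":0,"twist":48,"gripper":0},{"dx":148,"dy":405,"dz":0,"twist":56,"gripper":0},{"dx":170,"dy":445,"dz":0,"twist":63,"gripper":0},{"dx":192,"dy":485,"dz":0,"twist":69,"gripper":0},{"dx":192,"dy":485,"dz":0,"twist":69,"gripper":0}], "force": 40}}

```text
clock: 2.1
tcp_pos: [0.4012, -0.0486, 0.2]
orientation: [0.0, 0.703, 0.711, 0.0]
wrist_force: [-0.0, -0.4, -0.6]
finger_gap: 0.0855
```

>>> {"api": "play_rows", "payload": {"motion": [{"dx":10,"dy":54,"dz":0,"twist":0,"gripper":120},{"dx":20,"dy":108,"dz":0,"twist":0,"gripper":120},{"dx":31,"dy":162,"dz":0,"twist":0,"gripper":120},{"dx":41,"dy":216,"dz":0,"twist":0,"gripper":120},{"dx":51,"dy":270,"dz":0,"twist":0,"gripper":120},{"dx":61,"dy":324,"dz":0,"twist":0,"gripper":120},{"dx":71,"dy":378,"dz":0,"twist":0,"gripper":120},{"dx":82,"dy":432,"dz":0,"twist":0,"gripper":120},{"dx":91.5,"dy":486,"dz":0,"twist":0,"gripper":120},{"dx":91.5,"dy":486,"dz":-50,"twist":0,"gripper":120},{"dx":91.5,"dy":486,"dz":-100,"twist":0,"gripper":120},{"dx":91.5,"dy":486,"dz":-130,"twist":0,"gripper":120},{"dx":91.5,"dy":486,"dz":-130,"twist":0,"gripper":120}], "force": 40}}

```text
clock: 3.72
tcp_pos: [0.4903, 0.4326, 0.0668]
orientation: [-0.0, 0.706, 0.708, -0.003]
wrist_force: [0.8, -0.2, 1.2]
finger_gap: 0.0455
```

Run:
```python
from h import *
c=shot('side','s1');t=env.read_camera('top')
s=env.get_state();print(s['tcp_pos'],s['finger_gap'],s['clock'],s['joint_pos'])
a=cv2.resize(c['color'][150:330,130:370,::-1],None,fx=2.2,fy=2.2);b=cv2.resize(t['color'][100:280,100:280,::-1],None,fx=1.5,fy=1.5)
o=np.zeros((396,800,3),np.uint8);o[:,:528]=a;o[:270,530:800]=b;cv2.imwrite('pics/c1.png',o)
```

```text
[0.4927599  0.43460361 0.07088555] 0.04524271630906469 3.825 [ 6.00817487e-01  5.29965876e-01  5.55982746e-02  1.09564638e+00
 -2.18432804e-04  2.16856155e+00]
```

View pics/c1.png

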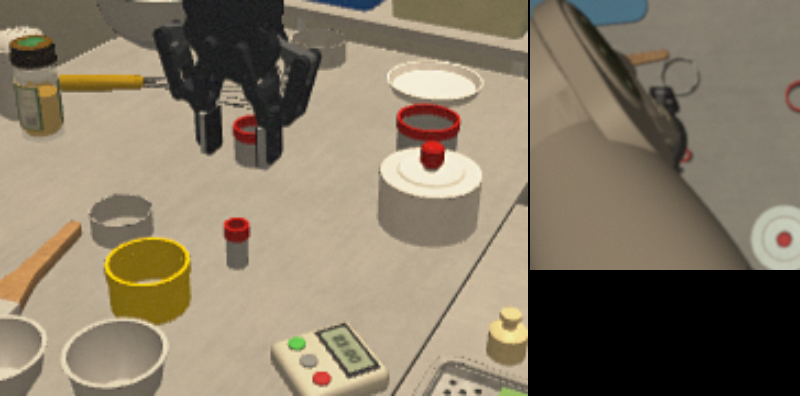

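The fingers hang over the small cutter (crop (237,245)), with tips at (208,150) and (268,160). I'll descend and grip.

>>> {"api": "play_rows", "payload": {"motion": [{"dx":0,"dy":0,"dz":-28,"twist":0,"gripper":120},{"dx":0,"dy":0,"dz":-56,"twist":0,"gripper":120},{"dx":0,"dy":0,"dz":-56,"twist":0,"gripper":120},{"dx":0,"dy":0,"dz":-56,"twist":0,"gripper":255},{"dx":0,"dy":0,"dz":-56,"twist":0,"gripper":255},{"dx":0,"dy":0,"dz":-56,"twist":0,"gripper":255},{"dx":0,"dy":0,"dz":-56,"twist":0,"gripper":255},{"dx":0,"dy":0,"dz":-30,"twist":0,"gripper":255},{"dx":0,"dy":0,"dz":10,"twist":0,"gripper":255},{"dx":0,"dy":0,"dz":50,"twist":0,"gripper":255},{"dx":0,"dy":0,"dz":50,"twist":0,"gripper":255},{"dx":0,"dy":0,"dz":50,"twist":0,"gripper":255}]}}

```text
clock: 5.32
tcp_pos: [0.4916, 0.4349, 0.1196]
orientation: [0.0, 0.706, 0.709, -0.0]
wrist_force: [0.3, 1.0, 0.6]
finger_gap: 0.0001
```

Run:
```python
from h import *
c=env.read_camera('side')
s=env.get_state();print(s['tcp_pos'],s['finger_gap'],s['clock'],s['wrist_force'],proj(c,s['tcp_pos']))
cv2.imwrite('pics/c2.png',cv2.resize(c['color'][100:280,130:370,::-1],None,fx=2,fy=2))
```

```text
[0.49116769 0.43457305 0.11874652] -0.00011706047087567476 5.375 [-0.03514073  0.19883283  0.58857585] (np.float64(237.99317575637355), np.float64(212.20064628842565))
```

View pics/c2.png

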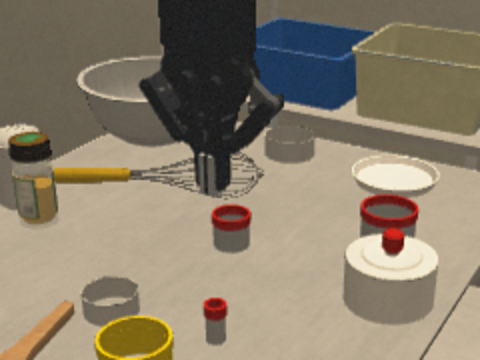

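Run:
```python
from h import *
c=env.read_camera('side')
for X in[(.4915,.435,.034),(.574,.2705,.034),(.376,.2925,.068),(.427,.1688,.034)]:print(X,proj(c,X))
for k,a in blobs(c,red(c),20):
  x,y,w,h=cv2.boundingRect(k);print(x+w/2-.5,y+h/2-.5,w,h)
for z in(.1,.12,.14,.16):print(ray(c,236.5,195,z).round(4))
t=shot('top','t2')
```

```text
(0.4915, 0.435, 0.034) (np.float64(238.86042575741078), np.float64(253.1083064390258))
(0.574, 0.2705, 0.034) (np.float64(246.63736242485777), np.float64(207.8140761133296))
(0.376, 0.2925, 0.068) (np.float64(327.1762834684854), np.float64(219.27985809955277))
(0.427, 0.1688, 0.034) (np.float64(324.92272918692913), np.float64(204.6009799714136))
275.5 321.5 8 6
9.0 276.0 19 9
53.5 261.5 30 20
237.0 254.0 11 11
245.5 208.5 20 14
324.0 211.5 29 30
112.5 171.5 22 16
[0.5529 0.3427 0.1   ]
[0.5297 0.3785 0.12  ]
[0.5065 0.4142 0.14  ]
[0.4833 0.4499 0.16  ]
```

View pics/t2.png

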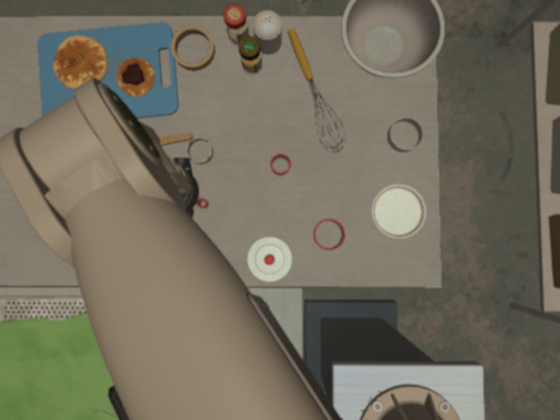

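Run:
```python
from h import *
t=env.read_camera('top');c=env.read_camera('side')
a=cv2.resize(t['color'][140:220,150:220,::-1],None,fx=5.5,fy=5.5,interpolation=cv2.INTER_CUBIC)
b=cv2.resize(c['color'][95:205,190:285,::-1],None,fx=4,fy=4,interpolation=cv2.INTER_CUBIC)
o=np.zeros((440,780,3),np.uint8);o[:,:385]=np.clip(a*1.8,0,255)[:440,:385];o[:,390:770]=np.clip(b*1.8,0,255);cv2.imwrite('pics/c3.png',o)
for p in[(.49,.434,.119),(.49,.434,.149),(.53,.3785,.12)]:print(proj(t,p),proj(c,p))
```

```text
(np.float64(194.61181635114684), np.float64(200.6099985593789)) (np.float64(238.73439932361768), np.float64(212.09154789381833))
(np.float64(191.45012416257973), np.float64(199.38509998314882)) (np.float64(238.31337030594375), np.float64(196.55353309253866))
(np.float64(223.8046538228308), np.float64(179.7579635004543)) (np.float64(236.34171939930403), np.float64(194.97170268170387))
```

View pics/c3.png

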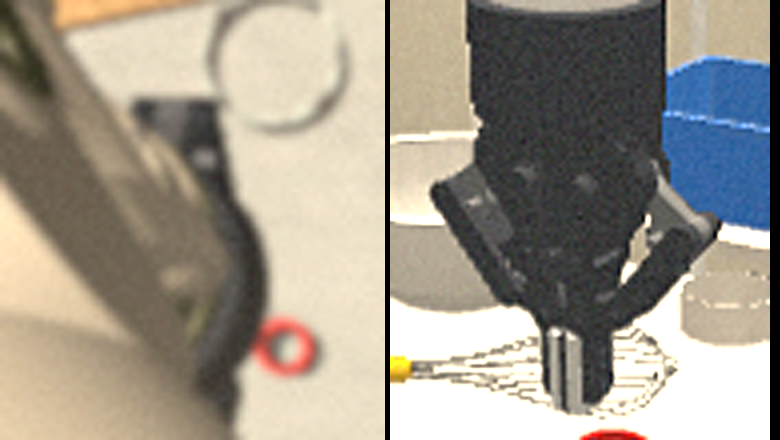

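The cutter stayed put. Both cameras put the fingertips about 30 mm higher than the reported TCP z, and x and y agree. I'll use z_true ≈ z_reported + 0.030 and descend carefully to confirm it.

>>> {"api": "play_rows", "payload": {"motion": [{"dx":0,"dy":0,"dz":0,"twist":0,"gripper":120},{"dx":0,"dy":0,"dz":0,"twist":0,"gripper":120},{"dx":0,"dy":0,"dz":-40,"twist":0,"gripper":120},{"dx":0,"dy":0,"dz":-80,"twist":0,"gripper":120},{"dx":0,"dy":0,"dz":-110,"twist":0,"gripper":120},{"dx":0,"dy":0,"dz":-120,"twist":0,"gripper":120},{"dx":0,"dy":0,"dz":-126,"twist":0,"gripper":120},{"dx":0,"dy":0,"dz":-130,"twist":0,"gripper":120},{"dx":0,"dy":0,"dz":-130,"twist":0,"gripper":120}]}}

```text
clock: 6.7
tcp_pos: [0.4924, 0.4354, -0.0092]
orientation: [0.0, 0.706, 0.709, 0.001]
wrist_force: [0.1, 0.1, 0.1]
finger_gap: 0.0451
```

Run:
```python
from h import *
c=env.read_camera('side')
s=env.get_state();print(s['tcp_pos'],s['finger_gap'],s['clock'],s['wrist_force'],proj(c,s['tcp_pos']))
cv2.imwrite('pics/c4.png',cv2.resize(c['color'][190:280,180:300,::-1],None,fx=5,fy=5,interpolation=cv2.INTER_CUBIC))
```

```text
[ 0.4924588   0.43540924 -0.00916708] 0.045168267547033215 6.75 [ 0.09532258 -0.08617775 -0.49948706] (np.float64(238.8585117976658), np.float64(272.3207062299256))
```

View pics/c4.png

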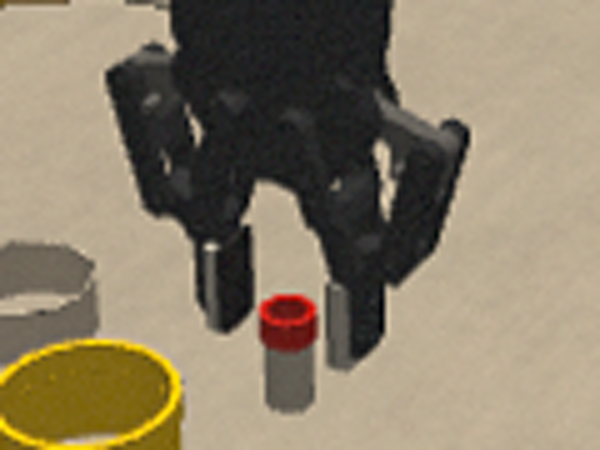

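The tips, at crop (220,330) and (342,370), straddle the small cutter at (290,350). They are about 20 mm above the table, so the offset is confirmed. I'll go 5 mm lower and grip.

>>> {"api": "play_rows", "payload": {"motion": [{"dx":0,"dy":0,"dz":-5,"twist":0,"gripper":120},{"dx":0,"dy":0,"dz":-5,"twist":0,"gripper":160},{"dx":0,"dy":0,"dz":-5,"twist":0,"gripper":255},{"dx":0,"dy":0,"dz":-5,"twist":0,"gripper":255},{"dx":0,"dy":0,"dz":-5,"twist":0,"gripper":255},{"dx":0,"dy":0,"dz":-5,"twist":0,"gripper":255},{"dx":0,"dy":0,"dz":-5,"twist":0,"gripper":255}], "force": 40}}

```text
clock: 7.62
tcp_pos: [0.4919, 0.4351, -0.015]
orientation: [0.0, 0.706, 0.709, 0.0]
wrist_force: [-0.1, 0.7, 0.6]
finger_gap: 0.02
```

>>> {"api": "play_rows", "payload": {"motion": [{"dx":0,"dy":0,"dz":40,"twist":0,"gripper":255},{"dx":0,"dy":0,"dz":90,"twist":0,"gripper":255},{"dx":-2,"dy":-53,"dz":90,"twist":0,"gripper":255},{"dx":-4,"dy":-106,"dz":90,"twist":0,"gripper":255},{"dx":-6,"dy":-159,"dz":90,"twist":0,"gripper":255},{"dx":-8,"dy":-212,"dz":90,"twist":0,"gripper":255},{"dx":-10,"dy":-265,"dz":90,"twist":0,"gripper":255},{"dx":-12,"dy":-318,"dz":90,"twist":0,"gripper":255},{"dx":-14,"dy":-371,"dz":90,"twist":0,"gripper":255},{"dx":-15,"dy":-418,"dz":90,"twist":0,"gripper":255},{"dx":-15,"dy":-418,"dz":45,"twist":0,"gripper":255},{"dx":-15,"dy":-418,"dz":45,"twist":0,"gripper":255},{"dx":-15,"dy":-418,"dz":45,"twist":0,"gripper":255}]}}

```text
clock: 9.25
tcp_pos: [0.4769, 0.0174, 0.0306]
orientation: [-0.0, 0.705, 0.709, -0.0]
wrist_force: [0.5, 0.3, 0.6]
finger_gap: 0.02
```

Run:
```python
from h import *
c=env.read_camera('side');t=env.read_camera('top')
s=env.get_state();print(s['tcp_pos'],s['finger_gap'],s['clock'],s['wrist_force'],proj(c,(.4767,.0173,.014)))
o=np.zeros((400,800,3),np.uint8)
o[:,:400]=cv2.resize(c['color'][120:220,280:380,::-1],(400,400));o[:,400:]=cv2.resize(t['color'][150:270,340:460,::-1],(400,400))
cv2.imwrite('pics/c5.png',o)
```

```text
[0.4779745  0.01752084 0.03128386] 0.020113803468056916 9.35 [0.04463763 0.26531182 0.24243609] (np.float64(327.9608387101241), np.float64(184.98059820532796))
```

View pics/c5.png

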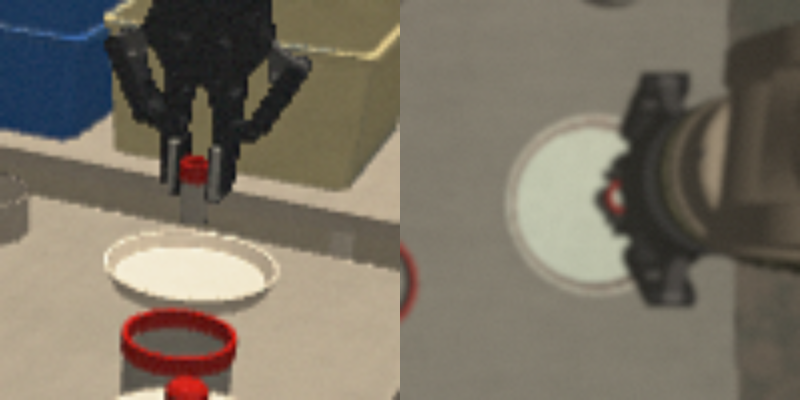

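The cutter is held at crop (193,185) and lines up with the base centre at (192,268). I'll lower and release it.

>>> {"api": "play_rows", "payload": {"motion": [{"dx":0,"dy":0,"dz":-25,"twist":0,"gripper":255},{"dx":0,"dy":0,"dz":-36,"twist":0,"gripper":255},{"dx":0,"dy":0,"dz":-40,"twist":0,"gripper":255},{"dx":0,"dy":0,"dz":-41,"twist":0,"gripper":255},{"dx":0,"dy":0,"dz":-41,"twist":0,"gripper":255},{"dx":0,"dy":0,"dz":-41,"twist":0,"gripper":130},{"dx":0,"dy":0,"dz":-41,"twist":0,"gripper":130},{"dx":0,"dy":0,"dz":-41,"twist":0,"gripper":130},{"dx":0,"dy":0,"dz":-41,"twist":0,"gripper":130},{"dx":0,"dy":0,"dz":0,"twist":0,"gripper":130},{"dx":0,"dy":0,"dz":50,"twist":0,"gripper":60},{"dx":0,"dy":55,"dz":70,"twist":0,"gripper":60},{"dx":20,"dy":110,"dz":70,"twist":0,"gripper":60},{"dx":40,"dy":160,"dz":70,"twist":0,"gripper":60},{"dx":60,"dy":210,"dz":70,"twist":0,"gripper":60},{"dx":97,"dy":253,"dz":70,"twist":0,"gripper":60},{"dx":97,"dy":253,"dz":70,"twist":0,"gripper":60}]}}

```text
clock: 11.48
tcp_pos: [0.5755, 0.273, 0.0984]
orientation: [0.0, 0.704, 0.71, 0.0]
wrist_force: [-0.2, -0.8, -1.2]
finger_gap: 0.0653
```

Run:
```python
from h import *
c=env.read_camera('side');t=env.read_camera('top')
s=env.get_state();print(s['tcp_pos'],s['finger_gap'],s['clock'],s['wrist_force'])
for k,a in blobs(t,red(t),15):
  p,d=circ(t,k,.044);print('top',cv2.boundingRect(k),p.round(4),d.round(4))
for k,a in blobs(c,red(c),15):print('side',cv2.boundingRect(k))
print('exp',proj(c,(.4767,.0173,.038)),proj(t,(.4767,.0173,.038)))
o=np.zeros((400,800,3),np.uint8)
o[:,:400]=cv2.resize(c['color'][120:220,280:380,::-1],(400,400));o[:,400:]=cv2.resize(t['color'][150:270,340:460,::-1],(400,400))
cv2.imwrite('pics/c6.png',o)
```

```text
[0.5731448  0.27006995 0.0989235 ] 0.0654430422441564 11.575 [-0.79235274 -1.03372133 -0.32352024]
top (265, 255, 9, 9) [0.3749 0.2934] 0.0169
top (120, 60, 22, 14) [0.7694 0.5838] 0.0534
top (59, 50, 16, 17) [0.7996 0.7268] 0.0382
top (224, 4, 22, 22) [0.8946 0.3695] 0.0477
side (272, 319, 8, 6)
side (0, 272, 19, 9)
side (39, 252, 31, 19)
side (236, 202, 20, 14)
side (310, 197, 29, 30)
side (324, 174, 8, 7)
side (102, 164, 22, 16)
exp (np.float64(328.6479370236099), np.float64(176.5742794925542)) (np.float64(401.6102820658738), np.float64(210.21156271627683))
```

View pics/c6.png

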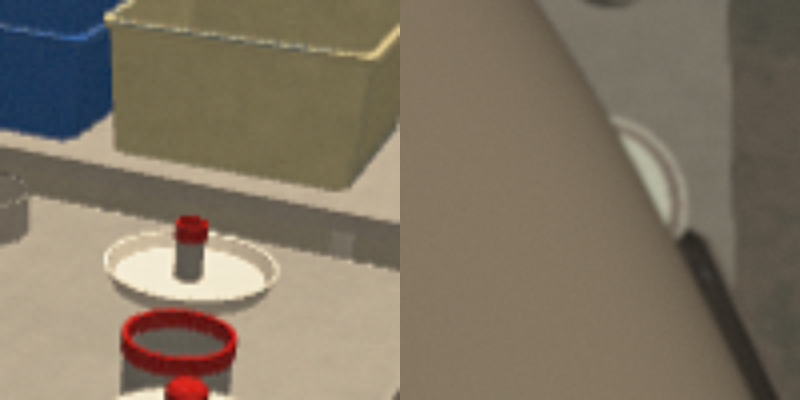

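The small cutter stands upright in the base, with its collar at crop (191,230), at the expected pixel. Next I'll grip the medium one.

>>> {"api": "play_rows", "payload": {"motion": [{"dx":0,"dy":0.5,"dz":-50,"twist":0,"gripper":60},{"dx":0,"dy":0.5,"dz":-90,"twist":0,"gripper":60},{"dx":0,"dy":0.5,"dz":-110,"twist":0,"gripper":60},{"dx":0,"dy":0.5,"dz":-117,"twist":0,"gripper":60},{"dx":0,"dy":0.5,"dz":-117,"twist":0,"gripper":60},{"dx":0,"dy":0.5,"dz":-117,"twist":0,"gripper":100},{"dx":0,"dy":0.5,"dz":-117,"twist":0,"gripper":255},{"dx":0,"dy":0.5,"dz":-117,"twist":0,"gripper":255},{"dx":0,"dy":0.5,"dz":-117,"twist":0,"gripper":255},{"dx":0,"dy":0.5,"dz":-117,"twist":0,"gripper":255},{"dx":0,"dy":0.5,"dz":-117,"twist":0,"gripper":255}]}}

```text
clock: 12.95
tcp_pos: [0.575, 0.2707, -0.0152]
orientation: [0.001, 0.706, 0.709, 0.001]
wrist_force: [-1.8, -1.2, 7.2]
finger_gap: 0.0427
```

>>> {"api": "play_rows", "payload": {"motion": [{"dx":0,"dy":0,"dz":20,"twist":0,"gripper":255},{"dx":0,"dy":0,"dz":60,"twist":0,"gripper":255},{"dx":0,"dy":0,"dz":90,"twist":0,"gripper":255},{"dx":-19,"dy":-50,"dz":90,"twist":0,"gripper":255},{"dx":-38,"dy":-100,"dz":90,"twist":0,"gripper":255},{"dx":-57,"dy":-150,"dz":90,"twist":0,"gripper":255},{"dx":-76,"dy":-200,"dz":90,"twist":0,"gripper":255},{"dx":-97,"dy":-253.5,"dz":90,"twist":0,"gripper":255},{"dx":-97,"dy":-253.5,"dz":60,"twist":0,"gripper":255},{"dx":-97,"dy":-253.5,"dz":60,"twist":0,"gripper":255},{"dx":-97,"dy":-253.5,"dz":60,"twist":0,"gripper":255}]}}

```text
clock: 14.32
tcp_pos: [0.4774, 0.0174, 0.0437]
orientation: [0.0, 0.705, 0.709, 0.0]
wrist_force: [0.0, 0.2, -0.5]
finger_gap: 0.0428
```

Run:
```python
from h import *
c=env.read_camera('side');t=env.read_camera('top')
s=env.get_state();print(s['tcp_pos'],s['finger_gap'],s['clock'],s['wrist_force'])
for k,a in blobs(c,red(c),15):print('side',cv2.boundingRect(k))
print('exp collar',proj(c,(.4767,.0173,.034+.06)))
o=np.zeros((400,800,3),np.uint8)
o[:,:400]=cv2.resize(c['color'][120:220,280:380,::-1],(400,400));o[:,400:]=cv2.resize(t['color'][150:270,340:460,::-1],(400,400))
cv2.imwrite('pics/c7.png',o)
```

```text
[0.47794727 0.01758361 0.0439595 ] 0.04297058584251459 14.425 [0.23839005 0.38669419 0.32752719]
side (272, 319, 8, 6)
side (0, 273, 19, 6)
side (39, 252, 34, 18)
side (310, 197, 29, 30)
side (324, 174, 8, 7)
side (102, 164, 22, 16)
side (321, 153, 16, 10)
exp collar (np.float64(330.3068355835093), np.float64(156.278450303383))
```

View pics/c7.png

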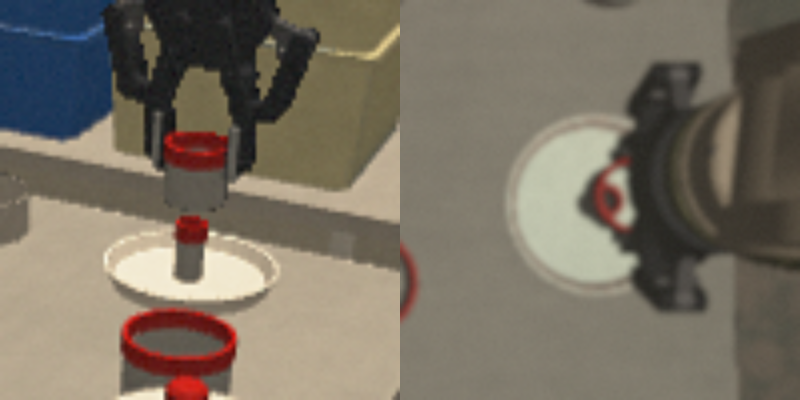

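The medium cutter, collar at crop (196,150), is level and concentric above the small one at (191,230). I'll lower and release it.

>>> {"api": "play_rows", "payload": {"motion": [{"dx":0,"dy":0,"dz":-30,"twist":0,"gripper":255},{"dx":0,"dy":0,"dz":-48,"twist":0,"gripper":255},{"dx":0,"dy":0,"dz":-54,"twist":0,"gripper":255},{"dx":0,"dy":0,"dz":-56,"twist":0,"gripper":255},{"dx":0,"dy":0,"dz":-56,"twist":0,"gripper":255},{"dx":0,"dy":0,"dz":-56,"twist":0,"gripper":70},{"dx":0,"dy":0,"dz":-56,"twist":0,"gripper":70},{"dx":0,"dy":0,"dz":-56,"twist":0,"gripper":70},{"dx":0,"dy":0,"dz":-56,"twist":0,"gripper":70},{"dx":0,"dy":0,"dz":-20,"twist":0,"gripper":40},{"dx":0,"dy":0,"dz":30,"twist":0,"gripper":0},{"dx":-15,"dy":50,"dz":55,"twist":0,"gripper":0},{"dx":-32,"dy":100,"dz":55,"twist":0,"gripper":0},{"dx":-49.5,"dy":152,"dz":55,"twist":0,"gripper":0},{"dx":-49.5,"dy":152,"dz":55,"twist":0,"gripper":0}]}}

```text
clock: 16.3
tcp_pos: [0.4257, 0.1718, 0.098]
orientation: [-0.0, 0.703, 0.711, 0.0]
wrist_force: [0.7, -0.4, 0.5]
finger_gap: 0.0856
```

Run:
```python
from h import *
c=env.read_camera('side')
s=env.get_state();print(s['tcp_pos'],s['finger_gap'],s['clock'],s['wrist_force'])
for k,a in blobs(c,red(c),5):print('side',cv2.boundingRect(k))
print('exp collar',proj(c,(.4767,.0173,.038)),proj(c,(.4767,.0173,.004)))
cv2.imwrite('pics/c8.png',cv2.resize(c['color'][100:240,260:400,::-1],(560,560)))
```

```text
[0.42660609 0.1703391  0.09789779] 0.0857004810049159 16.35 [-0.2559683  -0.85167524  0.3876319 ]
side (272, 319, 8, 6)
side (0, 273, 15, 9)
side (53, 259, 8, 8)
side (38, 252, 37, 18)
side (310, 197, 29, 30)
side (320, 173, 17, 10)
side (102, 164, 22, 16)
exp collar (np.float64(328.6479370236099), np.float64(176.5742794925542)) (np.float64(327.67861380334784), np.float64(188.4334847406011))
```

View pics/c8.png

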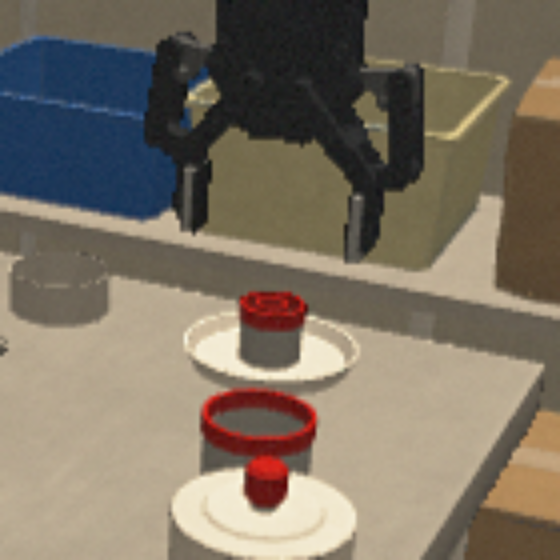

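The medium cutter is nested and flat in the base, at crop (272,330). The large one is at (258,425), directly ahead. I'll grip it now.

>>> {"api": "play_rows", "payload": {"motion": [{"dx":0,"dy":0,"dz":-40,"twist":0,"gripper":0},{"dx":0,"dy":0,"dz":-70,"twist":0,"gripper":0},{"dx":0,"dy":0,"dz":-90,"twist":0,"gripper":0},{"dx":0,"dy":0,"dz":-105,"twist":0,"gripper":0},{"dx":0,"dy":0,"dz":-114,"twist":0,"gripper":0},{"dx":0,"dy":0,"dz":-119,"twist":0,"gripper":0},{"dx":0,"dy":0,"dz":-119,"twist":0,"gripper":30},{"dx":0,"dy":0,"dz":-119,"twist":0,"gripper":255},{"dx":0,"dy":0,"dz":-119,"twist":0,"gripper":255},{"dx":0,"dy":0,"dz":-119,"twist":0,"gripper":255},{"dx":0,"dy":0,"dz":-119,"twist":0,"gripper":255}]}}

```text
clock: 17.73
tcp_pos: [0.4279, 0.1689, -0.0201]
orientation: [0.001, 0.706, 0.709, 0.0]
wrist_force: [-2.2, -1.6, 6.5]
finger_gap: 0.0649
```

>>> {"api": "play_rows", "payload": {"motion": [{"dx":0,"dy":0,"dz":20,"twist":0,"gripper":255},{"dx":0,"dy":0,"dz":60,"twist":0,"gripper":255},{"dx":0,"dy":0,"dz":90,"twist":0,"gripper":255},{"dx":12,"dy":-38,"dz":90,"twist":0,"gripper":255},{"dx":24,"dy":-76,"dz":90,"twist":0,"gripper":255},{"dx":37,"dy":-114,"dz":90,"twist":0,"gripper":255},{"dx":49.5,"dy":-152,"dz":90,"twist":0,"gripper":255},{"dx":49.5,"dy":-152,"dz":60,"twist":0,"gripper":255},{"dx":49.5,"dy":-152,"dz":60,"twist":0,"gripper":255},{"dx":49.5,"dy":-152,"dz":60,"twist":0,"gripper":255}]}}

```text
clock: 18.98
tcp_pos: [0.4768, 0.0174, 0.0395]
orientation: [0.0, 0.705, 0.709, 0.0]
wrist_force: [0.3, -0.2, -0.3]
finger_gap: 0.0653
```

Run:
```python
from h import *
c=env.read_camera('side');t=env.read_camera('top')
s=env.get_state();print(s['tcp_pos'],s['finger_gap'],s['clock'],s['wrist_force'])
for k,a in blobs(c,red(c),15):print('side',cv2.boundingRect(k))
print('exp collar',proj(c,(.4767,.0173,.034+.06)))
o=np.zeros((400,800,3),np.uint8)
o[:,:400]=cv2.resize(c['color'][120:220,280:380,::-1],(400,400));o[:,400:]=cv2.resize(t['color'][150:270,340:460,::-1],(400,400))
cv2.imwrite('pics/c9.png',o)
```

```text
[0.47747701 0.0174782  0.03995035] 0.06499043431186682 19.075 [-0.04624549 -0.0640738  -1.10860445]
side (272, 319, 8, 6)
side (3, 272, 16, 9)
side (39, 252, 31, 19)
side (321, 214, 11, 13)
side (320, 173, 17, 10)
side (102, 164, 22, 16)
side (317, 151, 25, 13)
exp collar (np.float64(330.3068355835093), np.float64(156.278450303383))
```

View pics/c9.png

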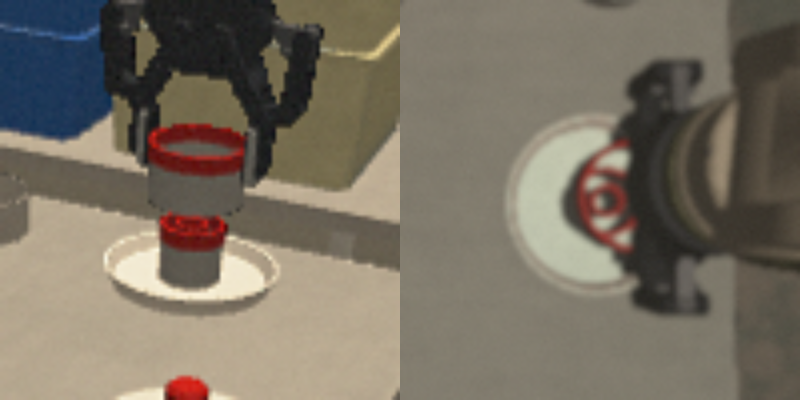

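The large cutter, collar at crop (196,150), is level and concentric over the nest at (193,245). I'll lower and release it, then move over the cover.

>>> {"api": "play_rows", "payload": {"motion": [{"dx":0,"dy":0,"dz":-30,"twist":0,"gripper":255},{"dx":0,"dy":0,"dz":-48,"twist":0,"gripper":255},{"dx":0,"dy":0,"dz":-54,"twist":0,"gripper":255},{"dx":0,"dy":0,"dz":-56,"twist":0,"gripper":255},{"dx":0,"dy":0,"dz":-56,"twist":0,"gripper":255},{"dx":0,"dy":0,"dz":-56,"twist":0,"gripper":25},{"dx":0,"dy":0,"dz":-56,"twist":0,"gripper":25},{"dx":0,"dy":0,"dz":-56,"twist":0,"gripper":25},{"dx":0,"dy":0,"dz":-56,"twist":0,"gripper":25},{"dx":0,"dy":0,"dz":-40,"twist":0,"gripper":25},{"dx":0,"dy":0,"dz":0,"twist":0,"gripper":25},{"dx":0,"dy":0,"dz":60,"twist":0,"gripper":120},{"dx":-20,"dy":55,"dz":60,"twist":0,"gripper":120},{"dx":-40,"dy":110,"dz":60,"twist":0,"gripper":120},{"dx":-60,"dy":165,"dz":60,"twist":0,"gripper":120},{"dx":-80,"dy":220,"dz":60,"twist":0,"gripper":120},{"dx":-100.5,"dy":275,"dz":60,"twist":0,"gripper":120},{"dx":-100.5,"dy":275,"dz":60,"twist":0,"gripper":120},{"dx":-100.5,"dy":275,"dz":60,"twist":0,"gripper":120}]}}

```text
clock: 21.45
tcp_pos: [0.3761, 0.2919, 0.0987]
orientation: [0.0, 0.705, 0.709, -0.0]
wrist_force: [0.3, -0.3, -0.1]
finger_gap: 0.0451
```

Run:
```python
from h import *
c=env.read_camera('side')
s=env.get_state();print(s['tcp_pos'],s['finger_gap'],s['clock'],s['wrist_force'])
for k,a in blobs(c,red(c),5):print('side',cv2.boundingRect(k))
print('exp collar',proj(c,(.4767,.0173,.038)),proj(c,(.376,.292,.068)))
cv2.imwrite('pics/c10.png',cv2.resize(c['color'][100:260,240:400,::-1],(590,590)))
```

```text
[0.37649268 0.2912973  0.09874642] 0.04540140081238827 21.5 [ 0.59450174  0.44302475 -0.64004114]
side (272, 319, 8, 6)
side (0, 272, 15, 8)
side (39, 252, 33, 17)
side (321, 214, 11, 13)
side (321, 171, 20, 13)
side (102, 164, 22, 16)
exp collar (np.float64(328.6479370236099), np.float64(176.5742794925542)) (np.float64(327.26894662376804), np.float64(219.1739169669299))
```

View pics/c10.png

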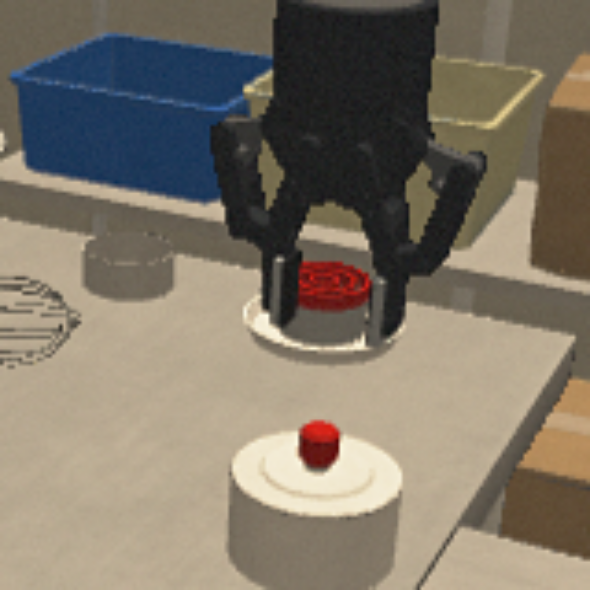

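All three are nested at crop (335,300), and the open fingers are centred over the cover's knob at (320,443). Next I'll grip the knob and carry the cover.

>>> {"api": "play_rows", "payload": {"motion": [{"dx":0,"dy":0.5,"dz":-35,"twist":0,"gripper":120},{"dx":0,"dy":0.5,"dz":-60,"twist":0,"gripper":120},{"dx":0,"dy":0.5,"dz":-71,"twist":0,"gripper":120},{"dx":0,"dy":0.5,"dz":-71,"twist":0,"gripper":120},{"dx":0,"dy":0.5,"dz":-71,"twist":0,"gripper":160},{"dx":0,"dy":0.5,"dz":-71,"twist":0,"gripper":255},{"dx":0,"dy":0.5,"dz":-71,"twist":0,"gripper":255},{"dx":0,"dy":0.5,"dz":-71,"twist":0,"gripper":255},{"dx":0,"dy":0.5,"dz":-71,"twist":0,"gripper":255},{"dx":0,"dy":0.5,"dz":-71,"twist":0,"gripper":255}], "force": 60}}

```text
clock: 22.75
tcp_pos: [0.3773, 0.2928, 0.0291]
orientation: [0.001, 0.706, 0.709, 0.001]
wrist_force: [-0.3, -2.2, 6.2]
finger_gap: 0.0189
```

>>> {"api": "play_rows", "payload": {"motion": [{"dx":0,"dy":0,"dz":20,"twist":0,"gripper":255},{"dx":0,"dy":0,"dz":55,"twist":0,"gripper":255},{"dx":0,"dy":0,"dz":80,"twist":0,"gripper":255},{"dx":17,"dy":-46,"dz":80,"twist":0,"gripper":255},{"dx":34,"dy":-92,"dz":80,"twist":0,"gripper":255},{"dx":50,"dy":-138,"dz":80,"twist":0,"gripper":255},{"dx":67,"dy":-184,"dz":80,"twist":0,"gripper":255},{"dx":84,"dy":-230,"dz":80,"twist":0,"gripper":255},{"dx":100.5,"dy":-275.5,"dz":80,"twist":0,"gripper":255},{"dx":100.5,"dy":-275.5,"dz":60,"twist":0,"gripper":255},{"dx":100.5,"dy":-275.5,"dz":60,"twist":0,"gripper":255},{"dx":100.5,"dy":-275.5,"dz":60,"twist":0,"gripper":255}]}}

```text
clock: 24.25
tcp_pos: [0.4766, 0.0175, 0.0882]
orientation: [-0.0, 0.705, 0.709, -0.0]
wrist_force: [0.2, -0.4, -1.4]
finger_gap: 0.0191
```

Run:
```python
from h import *
c=env.read_camera('side');t=env.read_camera('top')
s=env.get_state();print(s['tcp_pos'],s['finger_gap'],s['clock'],s['wrist_force'])
for k,a in blobs(c,red(c),5):print('side',cv2.boundingRect(k))
print('exp knob',proj(c,(.4767,.0173,.128)))
o=np.zeros((400,800,3),np.uint8)
o[:,:400]=cv2.resize(c['color'][110:210,280:380,::-1],(400,400));o[:,400:]=cv2.resize(t['color'][150:270,340:460,::-1],(400,400))
cv2.imwrite('pics/c11.png',o)
```

```text
[0.47713344 0.01767708 0.08862861] 0.019453207224545334 24.35 [-0.61183688 -0.65003884 -0.74239435]
side (272, 319, 8, 6)
side (0, 272, 19, 9)
side (38, 253, 23, 18)
side (315, 174, 26, 10)
side (102, 164, 22, 16)
side (327, 140, 7, 10)
exp knob (np.float64(331.35395764849847), np.float64(143.4674134594418))
```

View pics/c11.png

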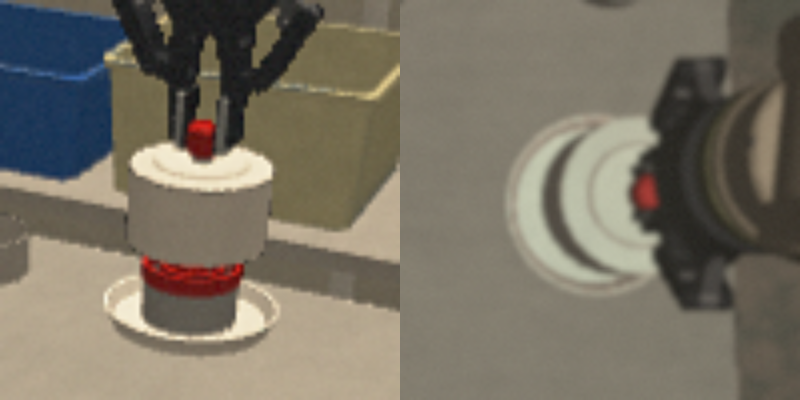

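The cover, crop centre (200,210), is level. The small column shift from the base centre (191,308) matches perspective, so it is concentric. I'll lower it gently.

>>> {"api": "play_rows", "payload": {"motion": [{"dx":0,"dy":0,"dz":-25,"twist":0,"gripper":255},{"dx":0,"dy":0,"dz":-38,"twist":0,"gripper":255},{"dx":0,"dy":0,"dz":-45,"twist":0,"gripper":255},{"dx":0,"dy":0,"dz":-50,"twist":0,"gripper":255},{"dx":0,"dy":0,"dz":-53,"twist":0,"gripper":255},{"dx":0,"dy":0,"dz":-55,"twist":0,"gripper":255},{"dx":0,"dy":0,"dz":-56,"twist":0,"gripper":255},{"dx":0,"dy":0,"dz":-56,"twist":0,"gripper":255}]}}

```text
clock: 25.35
tcp_pos: [0.477, 0.0169, 0.0331]
orientation: [0.0, 0.706, 0.709, 0.0]
wrist_force: [-4.3, 0.7, 8.1]
finger_gap: 0.0194
```

Run:
```python
from h import *
c=env.read_camera('side')
s=env.get_state();print(s['tcp_pos'],s['finger_gap'],s['clock'],s['wrist_force'],s['ft_torque'])
for k,a in blobs(c,red(c),5):print('side',cv2.boundingRect(k))
for z in (.068,.072,.076):print('exp knob',proj(c,(.4767,.0173,z)))
```

```text
[0.47704326 0.01690243 0.03309803] 0.019314951608145534 25.4 [-3.49733967  0.63988134  6.63683017] [0.0779448  0.62282322 0.01061452]
side (272, 319, 8, 6)
side (0, 273, 19, 6)
side (38, 253, 25, 17)
side (62, 252, 10, 7)
side (102, 164, 22, 16)
side (325, 160, 7, 10)
exp knob (np.float64(329.5267156454163), np.float64(165.82284403145036))
exp knob (np.float64(329.64559889742515), np.float64(164.36836439384592))
exp knob (np.float64(329.7648917493518), np.float64(162.9088734974641))
```

>>> {"api": "play_rows", "payload": {"motion": [{"dx":0,"dy":0,"dz":0,"twist":0,"gripper":150},{"dx":0,"dy":0,"dz":0,"twist":0,"gripper":110},{"dx":0,"dy":0,"dz":0,"twist":0,"gripper":110},{"dx":0,"dy":0,"dz":0,"twist":0,"gripper":110},{"dx":0,"dy":0,"dz":30,"twist":0,"gripper":110},{"dx":0,"dy":0,"dz":80,"twist":0,"gripper":110},{"dx":-10,"dy":55,"dz":100,"twist":0,"gripper":110},{"dx":-30,"dy":110,"dz":120,"twist":0,"gripper":110},{"dx":-50,"dy":165,"dz":130,"twist":0,"gripper":110},{"dx":-70,"dy":220,"dz":130,"twist":0,"gripper":110},{"dx":-90,"dy":275,"dz":130,"twist":0,"gripper":110},{"dx":-90,"dy":330,"dz":130,"twist":0,"gripper":110},{"dx":-90,"dy":385,"dz":130,"twist":0,"gripper":110},{"dx":-90,"dy":385,"dz":130,"twist":0,"gripper":110}]}}

```text
clock: 27.15
tcp_pos: [0.3864, 0.4053, 0.1611]
orientation: [-0.0, 0.704, 0.71, 0.0]
wrist_force: [-0.7, -1.2, 0.9]
finger_gap: 0.0484
```

Run:
```python
from h import *
c=env.read_camera('side');t=env.read_camera('top')
s=env.get_state();print(s['tcp_pos'],s['finger_gap'],s['clock'])
for k,a in blobs(c,red(c),5):print('side',cv2.boundingRect(k))
for k,a in blobs(t,red(t),5):
  x,y,w,h=cv2.boundingRect(k);print('top',x,y,w,h,ray(t,x+w/2-.5,y+h/2-.5,.078))
for v in(110,118,124):
  m=white(t,v)
  for k,ar in blobs(t,m,1000):
    x,y,w,h=cv2.boundingRect(k)
    if 380<x+w/2<420:print(v,x,y,w,h,'base',circ(t,k,.014))
o=np.zeros((400,800,3),np.uint8)
o[:,:400]=cv2.resize(c['color'][120:220,280:380,::-1],(400,400),interpolation=cv2.INTER_CUBIC);o[:,400:]=cv2.resize(t['color'][150:250,350:450,::-1],(400,400),interpolation=cv2.INTER_CUBIC)
cv2.imwrite('pics/c12.png',o)
```

```text
[0.38626149 0.40202238 0.16129677] 0.04851806926771438 27.25
side (272, 319, 8, 6)
side (0, 273, 20, 8)
side (51, 258, 8, 8)
side (39, 252, 33, 19)
side (102, 164, 22, 16)
side (326, 161, 7, 9)
top 402 205 10 9 [0.47698014 0.01856522 0.078     ]
top 120 65 9 9 [0.7626827  0.59041097 0.078     ]
top 130 60 10 6 [0.77628816 0.56922151 0.078     ]
top 59 56 17 9 [0.78154156 0.70788843 0.078     ]
top 59 51 5 6 [0.79519755 0.72068272 0.078     ]
top 224 4 22 24 [0.87533463 0.36530644 0.078     ]
110 333 365 152 55 base (array([0.08247906, 0.00333346]), np.float64(0.31530259170460256))
118 333 365 152 55 base (array([0.06303723, 0.0079459 ]), np.float64(0.3084963352870924))
118 371 183 57 57 base (array([0.47673873, 0.01687615]), np.float64(0.12086764845818146))
118 363 25 39 39 base (array([0.84376939, 0.04758142]), np.float64(0.08624563278603821))
124 333 365 151 55 base (array([0.0821719 , 0.00312367]), np.float64(0.3094262453993783))
124 371 184 57 55 base (array([0.47678415, 0.01700281]), np.float64(0.11838628034059488))
```

View pics/c12.png

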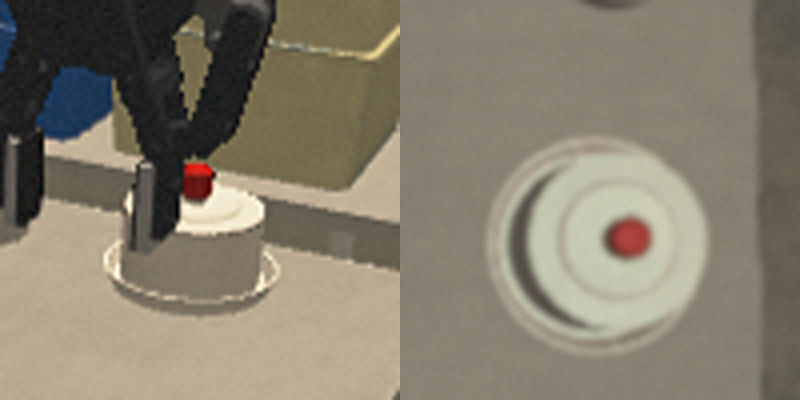

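The cover sits level and down inside the rim. Its knob at (0.477, 0.0186) is within 2 mm of the base centre at (0.4767, 0.017), and its height is as expected. The arm is clear, so I'll hand in.

```bash
python3 -c "
from h import *
print(env.hand_in(), env.get_state()['clock'])"
```

```text
the job is handed in; nothing more can be done
the job is handed in; nothing more can be done
```

I nested the small, medium and large cutters in the tin base, set the cover over them, and handed the job in at about 27 s. The hand-in gives no verdict.

**Last checks**
- **Cover:** the top view put the knob about 2 mm from the base centre. In the side view the knob was at its seated height and the cover looked level.
- **Base:** it had not moved.
- **Nest:** before the cover went on, all three cutters looked upright, flat and concentric. I could not see them again afterwards.
- **Cake rings:** I never worked near them. They stayed in place in the views where they showed, but I did not measure them again at the end.

**What disagreed**
- **Tool height:** the real fingertips sat about 25–30 mm higher than the reported tool position. My first grasp of the small cutter closed on air above it without moving it. I corrected for this from the camera views.
- **Cover contact:** while lowering the cover I read about 7 N upward and 4 N sideways, probably from its rim touching the base. After release the knob read about 1 pixel lower, matching the seated height.

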